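Push the vial rack off the sunken reset key and reset the pump

TASK

The solvent pump has tripped: its reset key lies at the bottom of the round well in the pump's top, and a vial rack has been parked over that well. With a fingertip, push the rack aside along the pump's top until the round well is fully uncovered (push it, do not lift it, and leave it standing on the pump), then reach the fingertip into the round well, press the sunken key fully down, keep it down for one full second and let it come back up. Do not press the key in the square well, and leave the jar and the small bottle on the pump, and the mug and the blue-capped bottle beside it, where they stand.

Things in the scene. Friction and masses are not known exactly. Their poses are not given: they have to be found in the camera images.
- module: the solvent pump: a low light-grey housing, 300 mm (x) by 380 mm (y), fixed, turned up to 0.35 rad. Origin at the centre of its underside, at bench level; x points away from its front panel, z up. Its flat top is 130 mm above the bench, with a rim 6 mm thick and 8 mm high round the edge. The two wells lie 70 mm before and behind the middle of the top, along x; which is in front varies.
- reset_unit: the grey insert, 70 x 70 mm, flush with the pump's top, that holds the round well and the reset key; fixed. Origin at the centre of its underside, 50 mm below the pump's top; axes parallel to the pump's.
- reset_well (a point): centre of the mouth of the round well, level with the pump's top. The well is 46 mm across, with upright walls; the top of its key, a flat white disc 28 mm across in the middle, lies 22 mm below the mouth when up and 28 mm below when fully down.
- reset_key (a joint): travel of the reset key in the round well, 0 (up) to 0.006 m (fully down); it springs back by itself; it begins to move at about 1.5 N and is fully down at 5 N.
- other_well (a point): centre of the mouth of the square well, 46 x 46 mm, level with the pump's top, with a key like the other's at the same depth; not to be pressed.
- other_key (a joint): travel of the key in the square well, 0 (up) to 0.006 m (fully down).
- rack_mid (a point): centre of the vial rack, 18 mm above its underside: a white block of capped vials, 84 mm (its x) by 64 mm (its y), 36 mm tall, 0.2 to 0.4 kg, loose on the pump's top, over part or all of the round well, its x within 0.2 rad of the pump's. Sides upright to 26 mm. It has room to go either way along the pump's y, up to 90 mm from the well's centre, before it meets jar or bottle.
- jar: closed amber glass jar, 34 mm across, 45 mm tall, standing on the pump's top near its left end (+y); loose; origin at the centre of its underside; leave alone
- vial_bottle: small clear bottle, 30 mm across, 50 mm tall, standing on the pump's top near its right end (-y); loose; origin at the centre of its underside; leave alone
- media_bottle: clear glass bottle with a blue screw cap, 70 mm across, 150 mm tall, on the bench; loose; origin at the centre of its underside; leave alone
- mug: white mug, 80 mm across, 95 mm tall, on the bench; loose; origin at the centre of its underside; leave alone

How it is judged:
By the outcome, as a careful person would: the job done as asked, in the order asked, and still so for the second after the job is handed in, with the robot touching nothing.
It also fails if it takes over 45 s, if anything falls off the work surface, if the arm or the gripper's body presses on something with over 40 N, if the wrist force passes 120 N, or if a joint passes its speed limit or range.

ROBOT

A 6-joint arm with a two-finger parallel gripper is mounted at the origin on the work surface. World frame = base frame: x ahead of the robot, y to its left, z up, the work surface at z = 0. Lengths are in m, angles in rad, forces in N, time in s.
With the tool pointing down it reaches from about 0.35 to 0.8 m from the base axis. Payload 7.3 kg.
Tool frame: the origin (TCP) lies between the finger pads; the fingertips stand 25 mm ahead of it and the grasp point (between the pads) lies 6 mm ahead of it (r.tip_extent is the distance from the TCP to the fingertips, in m); z points along the fingers, y is the line along which they close (so a half turn about z gives the same grasp; the last joint's range is limited). The gripper opens to 85 mm and grips with 20 to 120 N. Pads are 22 mm wide; open, the fingers measure 114 mm over their backs; the gripper's body (76 mm by 85 mm) begins 54 mm behind the grasp point. The pads swing forward as they close: fully open they stand 13 mm farther back than shut.
Start: joints at [0.987, 0.342, 1.524, -0, 1.275, -0.146], TCP at [0.223, 0.476, 0.256] pointing down, gripper open.
Joint ranges: [-2.53, 2.53], [-0.77, 2.02], [0.04, 2.7], [-1, 4.14], [0.28, 2.66], [-3.11, 3.11]. Speed limits (rad/s): [2.57, 2.57, 3.14, 3.14, 3.14, 3.14].

INTERFACE

Orientations are given as a unit quaternion [x, y, z, w].
In Python, from workcell import r, command_gripper, optics gives the robot as it stands. The module is installed in compiled form; this text tells all that it offers. Calls block until the motion is done:
- r.reach(position, orientation): joint-space move of the TCP to a pose.
- r.move_straight(position, orientation=None, speed=0.15, max_force=None): straight line of the TCP; orientation=None keeps the orientation; speed is the mean speed in m/s. With max_force (N) it stops when the force on the tool has changed by that much, and returns True; else False.
- r.movej(angles): joint-space move.
- command_gripper(opening, force=None): finger opening in m; force is the grip in N (None keeps the last); returns when the fingers have stopped.
- r.hold(seconds).
- r.solve_ik(position, orientation): joint angles nearest the present ones, or None.
- r.read_state(): the state.
- optics.get_image(name): name is "side" or "top"; returns (picture, depth): 480x640x3 uint8, red, green, blue; 480x640 float32, m along the optical axis (not along the pixel's ray), 0 where there is no reading.
- optics.camera_model(name): a dict with "K" (3x3 intrinsics, pixels), "k1" (the pictures are not rectified: a ray, as slopes to the right and down, at radius r is drawn at 1 + k1 r^2 times it, then the intrinsics apply), "R" (3x3) and "t" (3): a world point X has camera coordinates R X + t. Camera axes: x right, y down, z forward; pixel columns grow to the right and rows downward; lengths in m; the calibration is good to about 2 mm. A picture is of the moment at which its call begins. camera_model takes no time and is no camera call.
A pose or a line that the arm cannot do raises r.PlanningError and nothing moves.
- r.finish_job(): hands the job in; it is judged then, once.
The state is a dict: "time_s": time; "joint_positions": joint angles; "dq": joint speeds; "tau": joint torques, N m; "eef_pos": TCP position; "eef_rot": TCP orientation; "contact_force": force on the tool from outside, world axes, zero at the start; "torque": the same for the moment, N m; "grip_width": finger opening in m; "grip_force": force on a finger pad.
Only numpy, scipy, OpenCV 4.12 (cv2) and the standard library are available. Lean on these libraries where they do the work, as an engineer would, in place of code of your own. Each camera call takes 0.05 s, during which the arm holds its last target. There are 200 camera calls.

## Working session

There is one attempt and no reset: what is moved stays moved. The work goes in short steps, each a Python script; the robot and the scene stay as the last script left them, time stands still between calls to the robot, and variables do not carry over. Pictures are saved under pics/ and viewed, at most 10 in all, crops included, and the job is handed in when it is done.

```bash
mkdir -p pics
cat > h.py <<'E'
import numpy as np, cv2
from workcell import r, command_gripper, optics
def cloud(name):
    im,d=optics.get_image(name); m=optics.camera_model(name)
    v,u=np.mgrid[0:480,0:640]
    p=np.stack([u.ravel(),v.ravel()],1).astype(np.float64)[:,None]
    K=np.array(m["K"],float); s=cv2.undistortPoints(p,K,np.array([m["k1"],0,0,0,0.]))[:,0].reshape(480,640,2)
    C=np.dstack([s*d[...,None],d]); W=(C-np.array(m["t"]))@np.array(m["R"])
    W[d==0]=np.nan
    return im,W
def ray(name,uv,z):
    m=optics.camera_model(name); K=np.array(m["K"],float);R=np.array(m["R"]);t=np.array(m["t"])
    s=cv2.undistortPoints(np.array(uv,float).reshape(-1,1,2),K,np.array([m["k1"],0,0,0,0.]))[:,0]
    D=np.c_[s,np.ones(len(s))]@R; o=-R.T@t
    return o+D*((z-o[2])/D[:,2])[:,None]
E
python3 - <<'E'
from h import *
for n in("top","side"):
    im,W=cloud(n); np.savez(f"{n}0.npz",im=im,W=W)
    cv2.imwrite(f"pics/{n}0.png",im[...,::-1]); m=optics.camera_model(n); print(n,-np.array(m["R"]).T@m["t"])
    z=W[...,2]; k=np.abs(z-.13)<.004; print(np.nanmin(W[k],0),np.nanmax(W[k],0),k.sum(),np.isnan(z).mean())
s=r.read_state();print(s["time_s"],s["eef_rot"],s["grip_width"],r.tip_extent)
E
```

```text
top [ 0.37789597 -0.0152735   1.36779674]
[ 0.06113494 -0.12860723  0.12600857] [0.88141764 0.64996278 0.13399993] 15577 0.00400390625
side [ 0.32506077 -0.89250212  1.13774385]
[-0.17043162 -0.47090403  0.12600065] [2.38484597 1.61013009 0.13399961] 9032 0.004075520833333333
0.1 [ 2.17173757e-01  9.76132716e-01 -6.43853249e-04 -2.57254537e-04] 0.08553370265837063 0.025
```

View pics/top0.png

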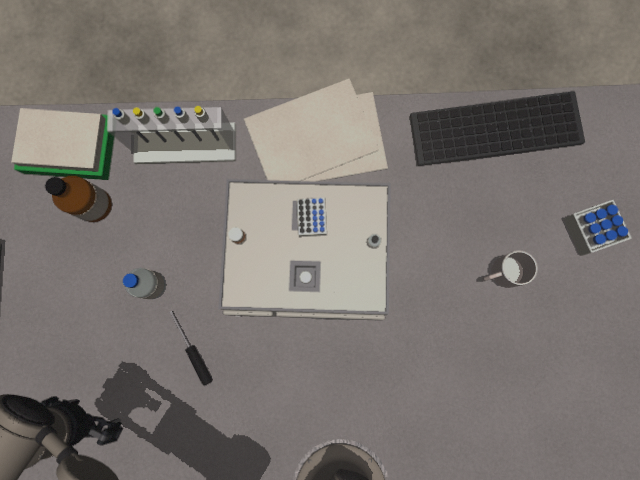

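View pics/side0.png

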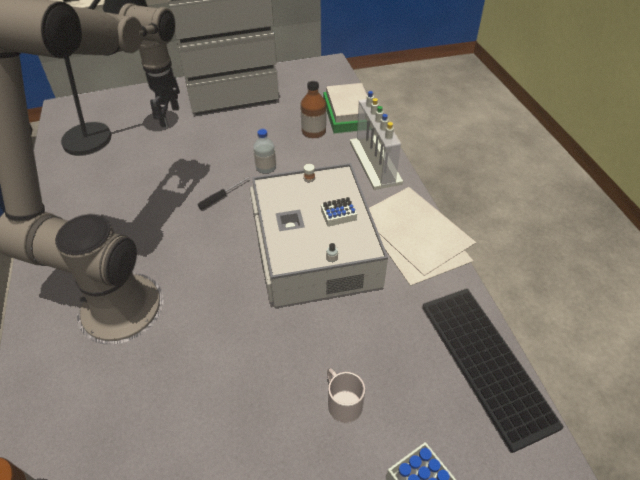

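The top view shows the pump at about (223–387, 182–318). The square well is in its near half at (305,277), and the rack is at (312,216) over the far, round well. The jar is at (236,236) and the small bottle at (374,241). Next I'll turn these into positions.

```bash
python3 - <<'E'
from h import *
a=np.load("top0.npz"); im,W=a["im"],a["W"]; z=W[...,2]
box=np.zeros(z.shape,bool); box[170:330,210:400]=1
def rect(k):
    k=k.astype(np.uint8); n,l,st,_=cv2.connectedComponentsWithStats(k); i=1+np.argmax(st[1:,4]); return l==i
k=rect(box&(z>.11)&(z<.2)); P=W[k][:,:2].astype(np.float32)
R=cv2.minAreaRect(P); print("pump",R)
print("plateau z",np.nanmedian(z[240:260,260:350]))
# insert: dark grey
g=im.max(2); k=rect(box&(g<150)&(np.arange(480)[:,None]>250)&(np.arange(480)[:,None]<300)&(np.arange(640)[None]>275)&(np.arange(640)[None]<335))
c=np.argwhere(k)[:,::-1].astype(np.float32); Q=ray("top",c,.13)[:,:2].astype(np.float32); print("insert",cv2.minAreaRect(Q),len(c))
for nm,(u0,u1,v0,v1) in dict(rack=(285,340,185,250),jar=(222,252,222,250),bot=(360,390,225,255)).items():
    b=np.zeros(z.shape,bool); b[v0:v1,u0:u1]=1
    k=rect(b&(z>.145)&(z<.2)); P=W[k]
    print(nm,cv2.minAreaRect(P[:,:2].astype(np.float32)),np.percentile(P[:,2],[5,50,95]),len(P))
a=np.load("side0.npz"); im,W=a["im"],a["W"]; z=W[...,2]
b=np.zeros(z.shape,bool); b[185:230,312:365]=1
k=rect(b&(z>.147)&(z<.2)); P=W[k]
print("side rack",cv2.minAreaRect(P[:,:2].astype(np.float32)),np.percentile(P[:,2],[5,50,95]),len(P))
E
python3 -c "
import cv2
i=cv2.imread('pics/top0.png')[170:330,210:400];cv2.imwrite('pics/c0.png',cv2.resize(i,None,fx=3.7,fy=3.7,interpolation=cv2.INTER_CUBIC))"
```

```text
pump ((0.5595604777336121, 0.06388349831104279), (0.38296473026275635, 0.31125587224960327), 86.7594223022461)
plateau z 0.1313763257797066
insert ((0.4948658347129822, 0.06728164851665497), (0.06871248036623001, 0.06937061250209808), 86.54869842529297) 820
rack ((0.6267895698547363, 0.04675653949379921), (0.08512356877326965, 0.06411357969045639), 1.2992351055145264) [0.15368792 0.16001466 0.16999837] 1048
jar ((0.586694061756134, 0.21603497862815857), (0.034420762211084366, 0.030006682500243187), 83.82582092285156) [0.14787709 0.17540467 0.17967671] 221
bot ((0.566587507724762, -0.09313853085041046), (0.029325220733880997, 0.029355686157941818), 54.60205078125) [0.15400276 0.16283409 0.18334008] 156
side rack ((0.6274464130401611, 0.04549245536327362), (0.06919350475072861, 0.08680086582899094), 87.35708618164062) [0.15104784 0.16059071 0.16894335] 627
```

View pics/c0.png

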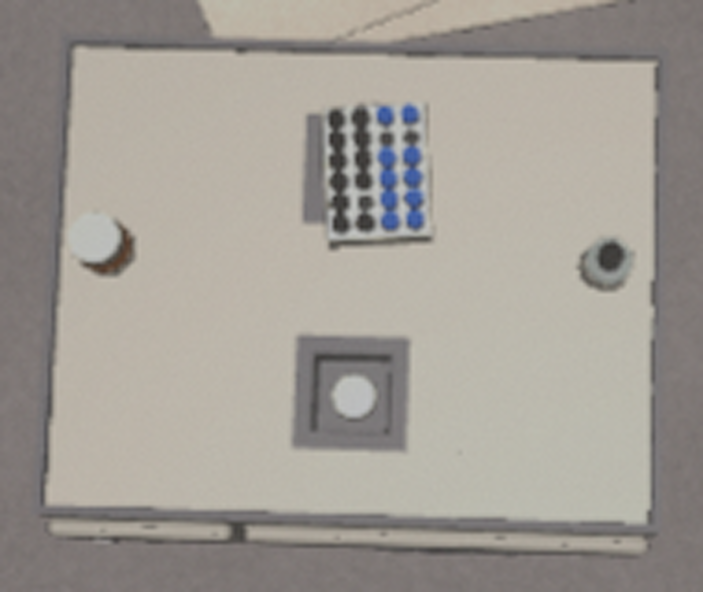

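The crop confirms the layout. The rack is about 13 mm off the round well's centre towards −y, with a grey strip of the insert visible to its left at crop (313,168). I'll push the rack towards −y with closed fingers, tool aligned with the pump.

```bash
cat >> h.py <<'E'
yaw=-0.058
ex=np.array([np.cos(yaw),np.sin(yaw),0]); ey=np.array([-np.sin(yaw),np.cos(yaw),0])
well=np.array([0.4949,0.0673,0])+.14*ex
f=np.pi+yaw; Q=[np.cos(f/2),np.sin(f/2),0,0]
def P(a,b,z): return well+a*ex+b*ey+[0,0,z]
def st(): s=r.read_state(); print(round(s["time_s"],2),np.round(s["eef_pos"],4),np.round(s["contact_force"],2),round(s["grip_width"],4)); return s
E
python3 - <<'E'
from h import *
print(well)
command_gripper(0.0,20)
ro=(np.array([.627,.0462,0])-well); a=ro@ex; print("rack off",a,ro@ey)
r.reach(P(a,.068,.26),Q); st()
print(r.move_straight(P(a,.068,.167),speed=.12,max_force=6)); st()
print(r.move_straight(P(a,-.028,.167),speed=.05,max_force=15)); st()
r.move_straight(P(a,-.018,.167),speed=.08)
r.move_straight(P(a,-.018,.24),speed=.15)
r.reach(P(-.05,.30,.27),Q); st()
for n in("top","side"):
    im,W=cloud(n); np.savez(f"{n}1.npz",im=im,W=W); cv2.imwrite(f"pics/{n}1.png",im[...,::-1])
i=cv2.imread('pics/top1.png')[170:330,210:400];cv2.imwrite('pics/c1.png',cv2.resize(i,None,fx=3.7,fy=3.7,interpolation=cv2.INTER_CUBIC))
E
```

```text
[0.63466459 0.05918455 0.        ]
rack off -0.006899015947570621 -0.013407014741355635
2.81 [0.6314 0.1285 0.2601] [0.39 0.05 0.19] -0.0001
False
3.73 [0.6322 0.1276 0.1679] [-0.59 -0.73  0.72] -0.0002
False
5.8 [0.6262 0.0317 0.167 ] [-0.11  0.68 -0.11] 0.0
7.93 [0.6027 0.3601 0.2696] [ 0.08 -0.08  0.4 ] -0.0001
```

View pics/c1.png

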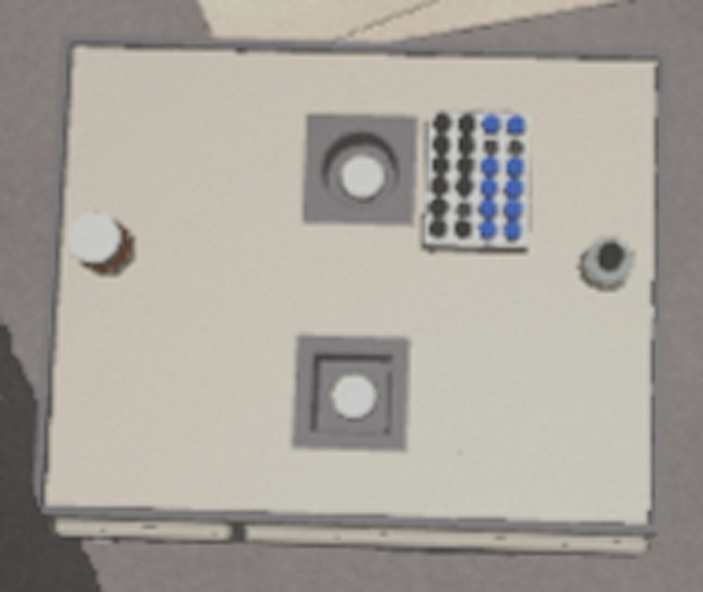

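The rack has slid clear, with its left edge at about crop x=424, past the insert. The round well is fully visible, with its key at about crop (362,176). Now I'll measure the well precisely in both views.

Run:
```python
from h import *
def big(k,mode=0):
    n,l,s,_=cv2.connectedComponentsWithStats(k.astype(np.uint8)); return l==1+np.argmax(s[1:,4])
for n in("top","side"):
    a=np.load(n+"1.npz"); im,W=a["im"],a["W"]; v,u=np.mgrid[0:480,0:640]
    G=ray(n,np.stack([u.ravel(),v.ravel()],1),.13).reshape(480,640,3)
    d=G-[*well[:2],.13]; X=d@ex; Y=d@ey
    w=(abs(X)<.045)&(abs(Y)<.038)&(W[...,2]<.14)
    k=big(w&(im.max(2)<150)); c=cv2.findContours(k.astype(np.uint8),0,2)[0]; c=max(c,key=cv2.contourArea)[:,0]
    R=cv2.minAreaRect(ray(n,c,.13)[:,:2].astype(np.float32)); print(n,"insert",R, "off",(np.array(R[0])-well[:2])@ex[:2],(np.array(R[0])-well[:2])@ey[:2])
    k=big((abs(X)<.03)&(abs(Y)<.03)&(im.min(2)>150)); p=np.argwhere(k)[:,::-1]
    m=ray(n,p,.108).mean(0); print("key",m,(m-well)@ex,(m-well)@ey,k.sum(), np.nanmedian(W[k][:,2]))
    b=(X>-.08)&(X<.09)&(Y>-.14)&(Y<.0)&(W[...,2]>.147); b=big(b); R=cv2.minAreaRect(W[b][:,:2].astype(np.float32)); o=np.array([*R[0],0])-well;print("rack",R,o@ex,o@ey)
```

```text
top insert ((0.6351836323738098, 0.05898576229810715), (0.06797952204942703, 0.06748254597187042), 86.15592193603516) off 0.0005296969076296915 -0.00016836746573310494
key [0.63523597 0.05885851 0.108     ] 0.0005893255784304509 -0.00029237602465456415 103 0.10888699425696152
rack ((0.620353639125824, -0.014915768057107925), (0.06383782625198364, 0.08488001674413681), 86.6939468383789) -0.009991473298024208 -0.0748052877269667
side insert ((0.6354814171791077, 0.06946828216314316), (0.04966416209936142, 0.0661798045039177), 89.36502075195312) off 0.00021933564734719218 0.010313787579831557
key [0.63634702 0.06969774 0.108     ] 0.001070182622806162 0.010593031514118523 7 0.10844490406841192
rack ((0.6207408905029297, -0.015344571322202682), (0.0685264840722084, 0.08445654064416885), 86.5036849975586) -0.00958001644754797 -0.07521092195804485
```

The top view puts the well within 0.6 mm of my estimate, the key height is 0.109 m as expected, and the rack edge is about 20 mm clear of the well. The side view is partly hidden by the rack, so I'm not using it. Now pressing the key.

Run:
```python
from h import *
a,b=.0005,-.0003
r.reach(P(a,b,.27),Q)
r.move_straight(P(a,b,.170),speed=.12); r.hold(.2); st()
print(r.move_straight(P(a,b,.139),speed=.04,max_force=4)); st()
print(r.move_straight(P(a,b,.118),speed=.02,max_force=10)); st()
for i in range(4): r.hold(.4); st()
```

```text
10.38 [0.6355 0.0588 0.1709] [-0.03 -0.72  0.81] 0.0001
False
11.31 [0.6353 0.0588 0.1392] [-0.12  0.22 -0.2 ] 0.0002
True
11.99 [0.6353 0.0589 0.1271] [-1.65 -0.98  5.09] -0.0001
12.39 [0.6353 0.0589 0.1271] [-1.48  0.57  4.71] -0.0002
12.79 [0.6353 0.0589 0.1271] [-1.49 -0.57  5.99] -0.0004
13.19 [0.6353 0.0588 0.127 ] [-0.57 -0.04  6.38] 0.0003
13.59 [0.6353 0.0589 0.1271] [-0.69  0.12  6.83] -0.0001
```

The tip stands at 0.102 m, the key's end of travel, but the force is only just enough. I'll press a little harder so it's certainly fully down, hold it, then withdraw.

Run:
```python
from h import *
a,b=.0005,-.0003
print(r.move_straight(P(a,b,.1245),speed=.01,max_force=10)); st()
for i in range(4): r.hold(.4); st()
r.move_straight(P(a,b,.170),speed=.05)
r.move_straight(P(a,b,.26),speed=.15)
r.reach(P(-.05,.30,.27),Q); r.hold(.3); st()
im,W=cloud("top"); cv2.imwrite("pics/top2.png",im[...,::-1]); W1=np.load("top1.npz")["W"]
i=im[170:330,210:400,::-1];cv2.imwrite('pics/c2.png',cv2.resize(i,None,fx=3.7,fy=3.7,interpolation=cv2.INTER_CUBIC))
print("key z",np.nanmedian(W[215:220,306:310,2]),np.nanmedian(W1[215:220,306:310,2]))
```

```text
True
13.8 [0.6353 0.0589 0.1271] [-1.   -0.21  4.49] -0.0002
14.2 [0.6353 0.0589 0.1271] [-0.99 -0.23  5.58] 0.0
14.6 [0.6353 0.0589 0.1271] [-0.8  -0.7   5.68] 0.0001
15.0 [0.6353 0.0589 0.1271] [-0.26  0.3   4.38] 0.0002
15.4 [0.6353 0.0589 0.1271] [-1.25 -0.12  5.61] -0.0002
18.64 [0.6027 0.3605 0.2702] [0.24 0.76 0.06] 0.0
key z 0.10933427353889262 0.10934848031443496
```

View pics/c2.png

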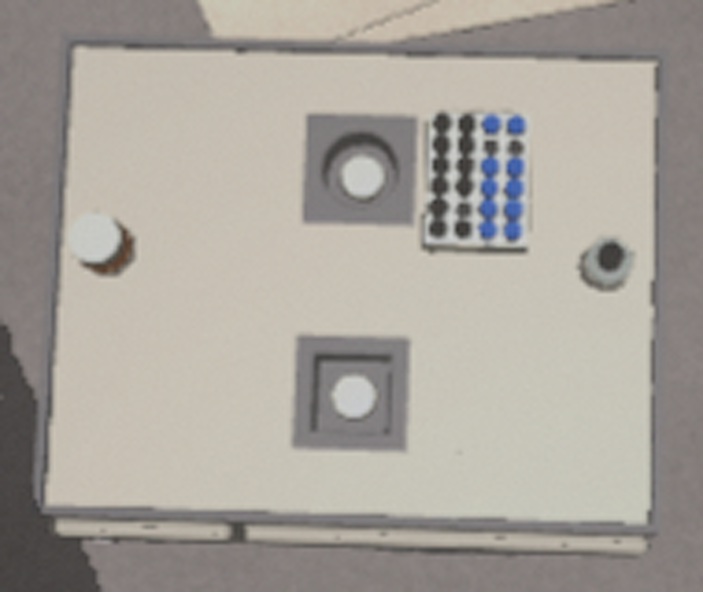

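The key is back up at 0.109 m, and everything else stands unchanged. However, the guarded stop let the hold relax to about 5.5 N, barely the full-press force. There is plenty of time, so I'll press once more with a firm hold.

Run:
```python
from h import *
a,b=.0005,-.0003
r.reach(P(a,b,.27),Q)
r.move_straight(P(a,b,.170),speed=.12)
r.move_straight(P(a,b,.139),speed=.04,max_force=6)
print(r.move_straight(P(a,b,.1255),speed=.02,max_force=35)); st()
for i in range(4): r.hold(.4); st()
r.move_straight(P(a,b,.170),speed=.05)
r.move_straight(P(a,b,.26),speed=.15)
r.reach(P(-.05,.30,.27),Q); r.hold(.3); st()
im,W=cloud("top"); z=np.load("top1.npz"); W1=z["W"]
print("key z",np.nanmedian(W[215:220,306:310,2]),"changed px on pump",(cv2.absdiff(im,z["im"])[175:320,225:390].max(2)>40).sum())
```

```text
False
22.59 [0.6353 0.0589 0.127 ] [-3.86 -1.13  9.78] -0.0001
22.99 [0.6354 0.0589 0.127 ] [-2.42 -0.27 10.16] 0.0
23.39 [0.6354 0.0589 0.127 ] [-3.24  0.66 10.29] 0.0002
23.79 [0.6354 0.0588 0.127 ] [-3.8   0.03 10.95] -0.0001
24.19 [0.6354 0.0589 0.127 ] [-3.03 -0.14 10.22] -0.0002
27.45 [0.6027 0.3605 0.2702] [ 0.41 -0.53 -0.09] 0.0001
key z 0.10968272939532822 changed px on pump 0
```

Held at 10 N against the hard stop for 1.6 s. The key is back up and nothing on the pump has moved.

```bash
python3 -c "
from h import *
print(r.finish_job())"
```

```text
the job is handed in; nothing more can be done
None
```

The job is handed in: the rack was pushed about 20 mm clear of the round well and still stands on the pump, and the reset key was pressed twice (the first hold was only about 5.5 N, the second about 10 N for 1.6 s) and came back up; nothing else on the pump moved, and the arm stayed clear of the mug and the blue-capped bottle, though I did not re-check those two.

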